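# Dock the microplate in the reader and start the read

### The arm

A 7-joint arm with a two-finger parallel gripper is mounted at the origin on a cart in front of the work surface, level with it; the furniture and walls round the work are solid. World frame = base frame: x ahead of the robot, y to its left, z up, the work surface at z = 0. Lengths are in m, angles in rad, forces in N, time in s.
With the tool pointing down it reaches from about 0.425 to 1.025 m from the base axis. Payload 9.4 kg.
Tool frame: the origin (TCP) lies midway between the tips of the shut fingers; the grasp point (between the pads) lies 19 mm behind it; z points along the fingers, y is the direction in which the jaws open and shut (so a half turn about z gives the same grasp; the last joint's range is limited). The gripper opens to 93 mm and grips with 3 to 60 N. Pads are 15 mm wide; open, the fingers measure 128 mm over their backs; the gripper's body (75 mm by 188 mm) begins 65 mm behind the grasp point.
Start: joints at [-1.191, 0.599, -0.003, 1.599, 0.002, 0.943, -0.08], TCP at [0.32, 0.651, 0.219] pointing down, gripper open.
Joint ranges: [-2.57, 2.57], [-0.35, 1.97], [-1.29, 1.29], [0.11, 2.56], [-1.05, 4.19], [0.11, 1.86], [-2.63, 2.63]. Speed limits (rad/s): [2.22, 2.22, 3.01, 3.01, 3.14, 3.14, 3.14].

### API

Orientations are given as a rotation vector (axis times angle).
In Python, from rig import sensors, read_camera, robot gives the robot as it stands.
- The arm moves only by the tool apply_moves, never from a script. Its argument "increments" is a list of rows, each an object of numbers: "dx", "dy", "dz": the shift along the tool's x, y, z in m; "turn": the turn about the tool's z in rad; "fingers": the opening in per cent of the stroke, from 0 (shut) to 100 (fully open). In form: [{"dx": .., "dy": .., "dz": .., "turn": .., "fingers": ..}, ...]. A call has 1 to 12 rows; each row is the pose to reach, as a shift and turn from the pose commanded when the call began, along the tool's axes at that moment; what a row does not reach only later rows make up. A row lasts 1/10 s, in which the tool goes at most 50 mm and 8.59 degrees, less where a joint would pass 70% of its speed; a pose out of reach is approached as far as the arm can. A call with a gripper value outside its range is refused whole. The fingers move at their own pace and stop on an object; "grip_force" is the grip in N (left out, the last holds). Time passes only in rows, so rows that repeat a pose let the fingers close. It gives the time, the measured TCP pose, the force and the opening at its end, in the units of the state.
- sensors.read_state(): the state, without advancing time (a new reading comes with each control period).
- read_camera(name): name is "side" or "top"; returns a dict with "img" (420x560x3 uint8, blue, green, red), "range_z" (420x560 float32, m along the optical axis (not along the pixel's ray), 0 where there is no reading), "fovy" (degrees; the focal length in pixels is half the picture's height over the tangent of half this angle, whatever the lens; pixels are square), "cx", "cy" (the principal point, pixels), "origin" and "rotation" of the camera in the world. Camera axes: x right, y up, looking along -z (the intrinsics and any distortion apply to the point x, -y, -z); pixel columns grow to the right and rows downward; lengths in m; the calibration is good to about 2 mm. A picture is of the moment at which its call begins.
- robot.finish_job(): hands the job in, once; it reports no verdict.
The state is a dict: "time_s": time; "joints": joint angles; "qd": joint speeds; "effort": joint torques, N m; "ee_pos": TCP position; "orientation": TCP orientation; "contact_force": force on the tool from outside, world axes, zero at the start; "moment": the same for the moment, N m; "gripper_width": finger opening in m.
Only numpy, scipy, OpenCV 4.12 (cv2) and the standard library are available. Lean on these libraries where they do the work, as an engineer would, in place of code of your own. Each camera call takes 0.05 s, during which the arm holds its last target. There are 200 camera calls.

### The job

Bring the plate into the reader on its shuttle and start the reading: press the orange lock button on the carriage right down and, keeping it held down all the way, slide the carriage into the reader until it is against its end stop, then let the button spring up so that the carriage is locked there. Only then press the green start key on top of the reader and let it go; leave the grey key alone. Work with the fingertips only: do not touch or lift the filled plate, and do not disturb the other things on the bench.

Things in the scene. Friction and masses are not known exactly. Their poses are not given: they have to be found in the camera images.
- reader: Low white plate reader and its plate shuttle on a grey base, 160 x 390 x 8 mm, fixed. Origin on the bench, mid-length; x to the back, y to the left (yaw within 0.28). White housing: 66 mm high, x -75 to +70, y -195 to -38 mm, plate slot in its +y face. The carriage slides along -y (right) into it. A toothed lock rail, 35 mm high, lies at x -79 to -55, y -14 to +172 mm.
- carriage (a joint): Travel in m of the aluminium plate carriage along the reader's -y: 0 = fully out, 0.144 = home at the end stop. Starts locked at 0 to 0.04. Friction 1.2 N, damping 6 N s/m, 0.6 kg. With the lock button up a pawl holds it in a toothed rail (8 mm pitch, 0.8 mm play); where the button is let up the pawl drops into the nearest notch, drawing it up to 4 mm. The last notch is at home.
- lock (a joint): Press of the orange lock button in m: 0 = up (carriage locked), 0.009 = right down. The carriage is wholly free from 0.0065 on. The spring pushes back with 3 N at the top and 7.5 N right down.
- lock_top (a point): Centre of the flat top of the orange lock button on the carriage, 30 (x) by 36 (y) mm, 55 mm above the bench when up, 46 when down; at reader x -50, y +142 mm minus travel, axes as the reader's. 20.5 mm from it on the -y side stands the carriage's grey ribbed finger rest (68 mm wide in x, 10 thick, top at 75 mm), to push the carriage by. Other sides open; grey housing 44 mm high.
- start_key (a joint): Press of the green start key in m: 0 = up, 0.005 = right down; spring 1.6 N at the top, 3.6 N right down. A press of 3 mm counts.
- start_key_top (a point): Centre of the top of the round green start key, 21 mm across, on the reader's roof at reader x -34, y -125 mm; 75.5 mm above the bench when up. The roof is at 66 mm. Pressed straight down.
- stop_key (a joint): Press of the grey stop key in m: 0 = up, 0.005 = right down. Must stay up.
- stop_key_top (a point): Centre of the top of the round grey stop key, 21 mm across, 63 mm behind (reader +x of) the green one, 75.5 mm above the bench.
- nest (a point): Middle of the floor of the plate's nest on the carriage, 26 mm above the bench; at reader x 0, y = +39 mm - carriage travel; axes parallel to the reader's.
- tip_box_mid (a point): Centre of a bystander: closed box of pipette tips, 84 x 128 x 99 mm, standing to the right of the reader.
- tape_mid (a point): Centre of a bystander: green tape roll, 66 mm across, 19 mm high, on the left near the front edge.
- petri_mid (a point): Centre of a bystander: petri dish, 66 mm across, 16 mm high, to the left of the reader.
- marker_mid (a point): Centre of a bystander: blue marker pen, 132 mm long, 13 mm thick, lying in front of the reader.
- plate: Clear, filled well plate, 85 x 127 x 13 mm, standing by its own weight in the corner nest of the carriage, not clamped; its sides cannot shift there but it can be lifted out. Origin: centre of its underside, 26 mm above the bench.

How it is judged:
On the way, in this order (a step that is already met when the one before it is completed fails the run):
1. the lock button is pressed down by the fingers (value of joint lock above 0.005 m and value of joint carriage below 0.06 m and contact force between the fingers and reader above 1 N), for 0.1 s.
2. the carriage is at its end stop with the button still held down (value of joint carriage above 0.14 m and value of joint lock above 0.004 m), for 0.1 s.
3. the button is up again and the carriage locked at its end stop (value of joint carriage above 0.14 m and value of joint lock below 0.002 m), for 0.2 s.
4. the green start key is pressed with the carriage locked home (all of step 3 and value of joint start_key above 0.003 m), for 0.05 s.
At the end, for the whole second after the job is handed in: The carriage is within 4 mm of its end stop and at rest, the lock button is up (within 2 mm), both keys are up (within 1.5 mm), and the plate stands in its nest (within 3 mm) (all of step 3 and value of joint each of start_key, stop_key below 0.0015 m and velocity of joint carriage below 0.01 m/s and z of plate in the frame of nest below 0.003 m); the robot touches nothing.
It fails at once if the lock button was let up part-way along (value of joint carriage between 0.048 and 0.13 m and value of joint lock below 0.002 m).
It fails at once if the start key was pressed before the carriage was home and locked (value of joint start_key above 0.002 m and (value of joint carriage below 0.138 m or value of joint lock above 0.003 m)).
It fails at once if the grey stop key was pressed (value of joint stop_key above 0.002 m).
It fails at once if the plate was touched or lifted (z of plate in the frame of nest above 0.005 m or contact force between any of the arm, the fingers and plate above 1 N).
It fails at once if a bystander was moved (distance of any of tip_box_mid, tape_mid, petri_mid, marker_mid from where it was at the start of the episode above 0.015 m).
It also fails if it takes over 45 s, if anything falls off the work surface, if the arm or the gripper's body presses on something with over 40 N, if the wrist force passes 120 N, or if a joint passes its speed limit or range.

## Working session

There is one attempt and no reset: what is moved stays moved. The work goes in short steps, Python scripts to look and compute and a tool call to move; the robot and the scene stay as the last step left them, time stands still between calls to the robot, and variables do not carry over. Pictures are saved under pics/ and viewed, about 8 in all and at most 12, crops included, and the job is handed in when it is done.

Besides the shell and the picture viewer there is one more tool, called after "Request:" as name(argument=value, ...) on one line, values as JSON. apply_moves: Moves the arm, as the interface text tells. Its arguments: {"type":"object","properties":{"increments":{"type":"array"},"grip_force":{"type":"number"}},"required":["increments"]}

```bash
ls; mkdir -p pics; cat > h.py <<'E'
import numpy as np,cv2
from rig import sensors,read_camera,robot
def grab(name,fn=None):
    c=read_camera(name)
    if fn: cv2.imwrite('pics/'+fn,c['img'])
    np.savez('/tmp/'+name+'.npz',**{k:v for k,v in c.items()})
    return c
def pts(c):
    h,w=c['range_z'].shape; f=h/2/np.tan(np.radians(float(c['fovy']))/2)
    u,v=np.meshgrid(np.arange(w),np.arange(h)); z=c['range_z']
    P=np.stack([(u-c['cx'])/f*z,-(v-c['cy'])/f*z,-z],-1)
    return P@np.array(c['rotation']).T+np.array(c['origin'])
E
python3 - <<'E'
from h import *
for n in('top','side'):
    c=grab(n,n+'1.png'); print(n,{k:v for k,v in c.items() if k not in('img','range_z')})
print(sensors.read_state())
E
```

```text
pics
top {'fovy': 48.17546833128176, 'cx': 274.63412206207, 'cy': 211.71900265757608, 'origin': array([ 0.40233437, -0.0039233 ,  1.52277629]), 'rotation': array([ 0.06214099, -0.06005547, -1.59441567])}
side {'fovy': 45.43775615237752, 'cx': 276.3128337058824, 'cy': 199.20692417455257, 'origin': array([-0.49060356,  0.28987104,  0.59531291]), 'rotation': array([ 0.78784784, -1.01480709, -1.64527003])}
{'time_s': 0.1, 'joints': array([-1.19072424,  0.60002756, -0.00255214,  1.60002313,  0.00177772,
        0.94288327, -0.07977579]), 'qd': array([-0.00037123, -0.00237915, -0.00071281, -0.00186052,  0.00046827,
       -0.00080882,  0.00219433]), 'effort': array([ 6.63176004e-03, -7.66561818e+01,  1.50264423e+00, -2.52943629e+01,
       -5.23046998e-02,  1.36019831e-02,  8.62028264e-05]), 'ee_pos': array([0.31958074, 0.65029931, 0.21786842]), 'orientation': array([-7.11111305e-01, -3.05984499e+00,  2.07914951e-03]), 'contact_force': array([ 0.45315972, -0.40193637, -0.1155033 ]), 'moment': array([0.03932857, 0.00106816, 0.0210693 ]), 'gripper_width': 0.09316026551385438}
```

View pics/top1.png

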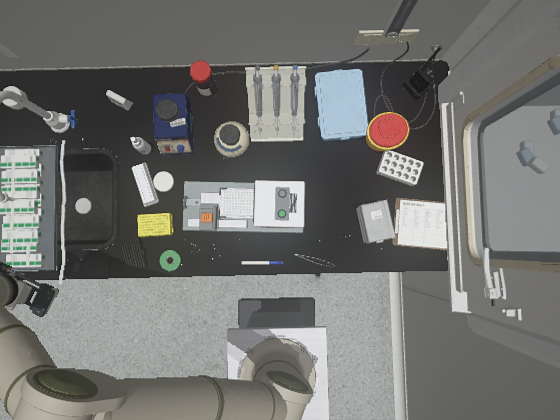

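View pics/side1.png

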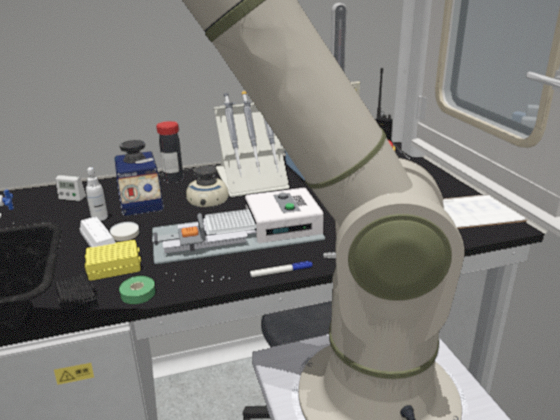

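Top view: orange button near (207,217), green key (282,214), grey key (281,193), the base spanning columns 183–304. The side view confirms the same layout.

```bash
cat >> h.py <<'E'
_p=pts
def pts(c):
    c=dict(c); c['rotation']=cv2.Rodrigues(np.array(c['rotation'],float))[0]; return _p(c)
def seg(c,lo,hi,box):
    P=pts(c); hsv=cv2.cvtColor(c['img'],cv2.COLOR_BGR2HSV); m=cv2.inRange(hsv,lo,hi)>0
    b=np.zeros_like(m); b[box[1]:box[3],box[0]:box[2]]=1; m&=b&(c['range_z']>0); return m,P[m]
E
python3 - <<'E'
from h import *
for n,bo,bg in(('top',(195,205,220,230),(272,185,298,222)),('side',(170,222,205,240),(270,190,310,215))):
    c=dict(np.load(f'/tmp/{n}.npz'))
    for nm,lo,hi,b in(('orange',(4,120,120),(18,255,255),bo),('green',(45,100,60),(85,255,255),bg)):
        m,Q=seg(c,lo,hi,b); v,u=np.nonzero(m); print(n,nm,len(Q),'px',u.mean(),v.mean(),np.median(Q,0),Q.min(0),Q.max(0))
c=dict(np.load('/tmp/top.npz'));P=pts(c);z=P[...,2]
# roof & plates: min-area rect of heights
def rect(m,nm):
    n,l,s,_=cv2.connectedComponentsWithStats(m.astype('uint8')); k=1+s[1:,4].argmax(); q=P[l==k][:,:2].astype('f4')
    print(nm,len(q),cv2.minAreaRect(q*1000),P[l==k][:,2].mean())
B=np.zeros(z.shape,bool);B[172:240,175:312]=1
rect(B&(z>.055)&(P[...,1]<0.03),'roof')
rect(B&(z>.004)&(z<.2),'base')
print('bench z',np.median(z[240:255,190:235]))
a=cv2.resize(c['img'][170:245,170:320],None,fx=5.3,fy=5.3,interpolation=cv2.INTER_CUBIC);cv2.imwrite('pics/crop1.png',a)
E
```

```text
top orange 96 px 206.25 217.04166666666666 [0.50507745 0.21177581 0.05387568] [0.49219666 0.19363364 0.04565093] [0.51817159 0.22917477 0.06228651]
top green 26 px 281.46153846153845 212.8846153846154 [ 0.51024932 -0.0231312   0.07524523] [ 0.50383807 -0.03249498  0.06518673] [ 0.51936225 -0.01670929  0.0814502 ]
side orange 131 px 189.33587786259542 231.34351145038167 [0.49720124 0.21297317 0.05296835] [0.48706951 0.19599132 0.04425712] [0.52173474 0.22988178 0.05619536]
side green 38 px 289.5 206.10526315789474 [ 0.50598632 -0.02274093  0.07377283] [ 0.4999551  -0.0320981   0.06862957] [ 0.5179465  -0.01381262  0.07730821]
roof 1858 ((508.6359558105469, -32.795555114746094), (125.4935531616211, 213.86376953125), 88.69430541992188) 0.07182951395700948
base 5761 ((548.3427124023438, 96.45680236816406), (392.2154846191406, 189.045654296875), 88.57591247558594) 0.04158120451153899
bench z -0.0009144830665102077
```

View pics/crop1.png

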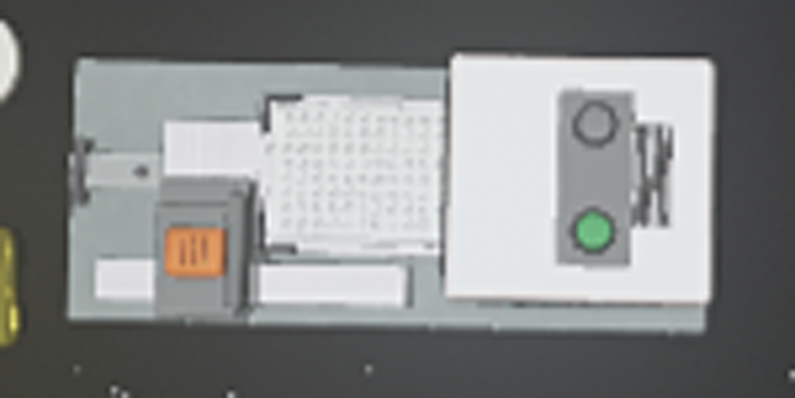

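The crop shows the orange button centred at (195,251), the green key (593,231), the grey key (595,123), and base corners (75,58), (68,320), (706,331).

```bash
cat >> h.py <<'E'
def ray(c,u,v,z):
    R=cv2.Rodrigues(np.array(c['rotation'],float))[0]; f=210/np.tan(np.radians(float(c['fovy']))/2)
    d=R@np.array([(u-c['cx'])/f,-(v-c['cy'])/f,-1]); o=np.array(c['origin']); return o+d*(z-o[2])/d[2]
E
python3 - <<'E'
from h import *
c=dict(np.load('/tmp/top.npz'))
g=lambda x,y,z: ray(c,170+(x+.5)/5.3-.5,170+(y+.5)/5.3-.5,z)[:2]
o=g(195,251,.055);gr=g(593,231,.0755);st=g(595,123,.0755)
print('orange',o,'green',gr,'stop',st)
for p,z in(((75,58),.008),((68,320),.008),((706,331),.008),((450,54),.066),((714,60),.066),((711,303),.066),((445,298),.066)): print(p,g(*p,z))
rest=[g(243,180,.075),g(243,315,.075)];print('rest',rest)
s=dict(np.load('/tmp/side.npz'))
a=cv2.resize(s['img'][185:260,145:330],None,fx=4.3,fy=4.3,interpolation=cv2.INTER_CUBIC);cv2.imwrite('pics/crop2.png',a)
E
```

```text
orange [0.50519656 0.21074575] green [ 0.50974471 -0.02441862] stop [ 0.57303912 -0.02720526]
(75, 58) [0.62899804 0.28970691]
(68, 320) [0.46829848 0.29548286]
(706, 331) [ 0.45210158 -0.09251619]
(450, 54) [0.61722399 0.05712744]
(714, 60) [ 0.60980419 -0.09848162]
(711, 303) [ 0.46650246 -0.09252552]
(445, 298) [0.47324768 0.06309273]
rest [array([0.54467561, 0.17922926]), array([0.46579538, 0.18038457])]
```

View pics/crop2.png

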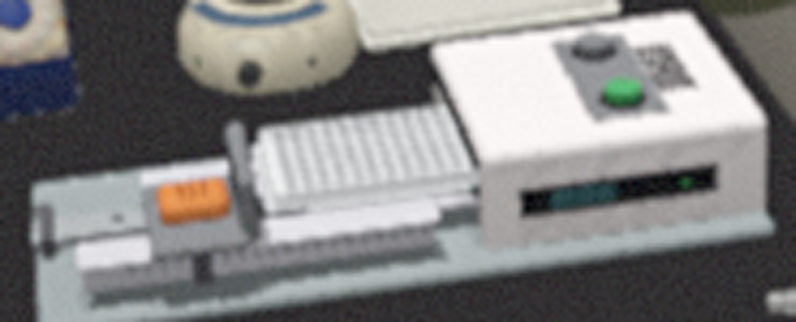

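```bash
python3 - <<'E'
from h import *
c=dict(np.load('/tmp/side.npz'))
g=lambda x,y,z: ray(c,145+(x+.5)/4.3-.5,185+(y+.5)/4.3-.5,z)[:2]
print('orange',g(194,195,.055),'green',g(622,88,.0755),'stop',g(594,45,.0755),'roof front-left',g(481,163,.066),'fr',g(765,126,.066))
E
```

```text
orange [0.50018199 0.21195299] green [ 0.50769437 -0.02234914] stop [ 0.56476083 -0.02394116] roof front-left [0.46651728 0.06729007] fr [ 0.4582724  -0.08611713]
```

```bash
cat >> h.py <<'E'
YAW=-0.042
def to(x,y,z):
    s=sensors.read_state(); R=cv2.Rodrigues(s['orientation'])[0]; p=s['ee_pos']
    d=R.T@(np.array([x,y,z])-p); want=np.array([-np.sin(YAW),np.cos(YAW),0])@R
    print('t',s['time_s'],'p',p.round(4),'F',s['contact_force'].round(2),'w',round(s['gripper_width'],4),'| dxyz',d.round(4),'turn',round(float(np.arctan2(-want[0],want[1])),4),'tilt',R[:,2].round(4))
E
python3 -c "
from h import *
to(.503,.2125,.12)"
```

```text
t 0.1 p [0.3196 0.6503 0.2179] F [ 0.45 -0.4  -0.12] w 0.0932 | dxyz [-0.3577 -0.3119  0.0983] turn -0.4147 tilt [-5.0e-04 -1.2e-03 -1.0e+00]
```

Request:
apply_moves(increments=[{"dx": -0.03, "dy": -0.026, "dz": 0, "turn": -0.04, "fingers": 0}, {"dx": -0.06, "dy": -0.052, "dz": 0, "turn": -0.08, "fingers": 0}, {"dx": -0.09, "dy": -0.078, "dz": 0, "turn": -0.12, "fingers": 0}, {"dx": -0.12, "dy": -0.104, "dz": 0, "turn": -0.16, "fingers": 0}, {"dx": -0.15, "dy": -0.13, "dz": 0, "turn": -0.2, "fingers": 0}, {"dx": -0.18, "dy": -0.157, "dz": 0, "turn": -0.24, "fingers": 0}, {"dx": -0.21, "dy": -0.183, "dz": 0, "turn": -0.28, "fingers": 0}, {"dx": -0.24, "dy": -0.209, "dz": 0.01, "turn": -0.32, "fingers": 0}, {"dx": -0.27, "dy": -0.235, "dz": 0.03, "turn": -0.35, "fingers": 0}, {"dx": -0.3, "dy": -0.262, "dz": 0.05, "turn": -0.38, "fingers": 0}, {"dx": -0.33, "dy": -0.288, "dz": 0.07, "turn": -0.4, "fingers": 0}, {"dx": -0.3577, "dy": -0.3119, "dz": 0.098, "turn": -0.4147, "fingers": 0}], grip_force=20)

```text
time_s: 1.3
ee_pos: [0.5042, 0.2113, 0.1205]
orientation: [0.066, 3.139, 0.001]
contact_force: [1.5, -0.3, -1.2]
gripper_width: 0.0028
```

Request:
apply_moves(increments=[{"dx": 0, "dy": 0, "dz": 0, "turn": 0, "fingers": 0}, {"dx": 0, "dy": 0, "dz": 0, "turn": 0, "fingers": 0}])

```text
time_s: 1.5
ee_pos: [0.5031, 0.2121, 0.1199]
orientation: [-0.07, -3.139, 0.001]
contact_force: [0.3, 0.0, 0.5]
gripper_width: 0.0002
```

```bash
python3 -c "
from h import *
to(.503,.2125,.075)
c=grab('side'); cv2.imwrite('pics/s2.png',cv2.resize(c['img'][150:270,130:330],None,fx=4,fy=4,interpolation=cv2.INTER_CUBIC))
c=grab('top'); print(c['img'].shape); cv2.imwrite('pics/t2.png',cv2.resize(c['img'][170:245,170:320],None,fx=5.3,fy=5.3,interpolation=cv2.INTER_CUBIC))"
```

```text
t 1.5 p [0.5031 0.2121 0.1199] F [0.32 0.02 0.54] w 0.0002 | dxyz [0.0001 0.0004 0.0449] turn -0.0023 tilt [-1.7e-03 -7.0e-04 -1.0e+00]
(420, 560, 3)
```

View pics/s2.png

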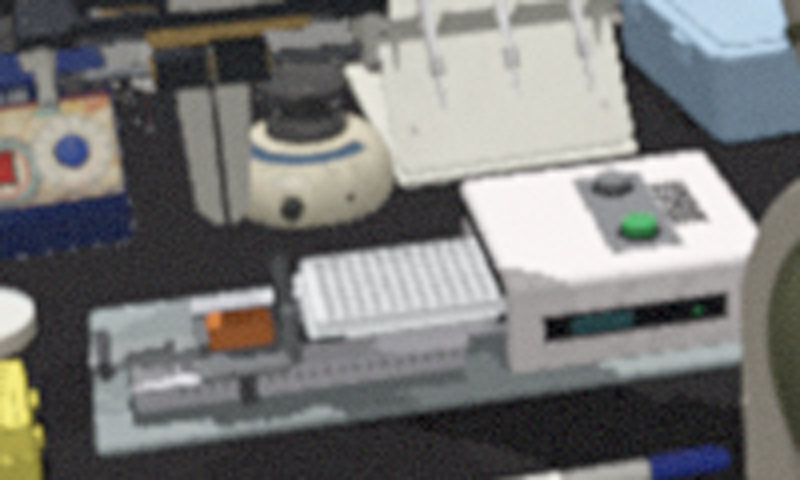

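```bash
python3 -c "
from h import *
c=dict(np.load('/tmp/side.npz'))
g=lambda x,y,z: ray(c,130+(x+.5)/4-.5,150+(y+.5)/4-.5,z)[:2]
print('tip',g(226,219,.12),'orange',g(241,319,.055))
P=pts(c); m,Q=seg(c,(4,120,60),(18,255,255),(175,222,205,242)); Q=Q[Q[:,2]>.051]; print(len(Q),Q.mean(0),Q.min(0),Q.max(0))"
```

```text
tip [0.49730629 0.21382443] orange [0.50278655 0.21129489]
99 [0.5003115 0.212841  0.0537721] [0.4852682  0.19541773 0.05100397] [0.51778352 0.22968779 0.05652742]
```

Request:
apply_moves(increments=[{"dz": 0.02}, {"dz": 0.04}, {"dz": 0.056}, {"dz": 0.06}, {"dz": 0.063}, {"dz": 0.066}, {"dz": 0.068}, {"dz": 0.068}])

```text
schema error: expected keys dx, dy, dz, turn, fingers
```

Request:
apply_moves(increments=[{"dx": 0, "dy": 0, "dz": 0.02, "turn": 0, "fingers": 0}, {"dx": 0, "dy": 0, "dz": 0.04, "turn": 0, "fingers": 0}, {"dx": 0, "dy": 0, "dz": 0.056, "turn": 0, "fingers": 0}, {"dx": 0, "dy": 0, "dz": 0.06, "turn": 0, "fingers": 0}, {"dx": 0, "dy": 0, "dz": 0.064, "turn": 0, "fingers": 0}, {"dx": 0, "dy": 0, "dz": 0.068, "turn": 0, "fingers": 0}, {"dx": 0, "dy": 0, "dz": 0.068, "turn": 0, "fingers": 0}])

```text
time_s: 2.3
ee_pos: [0.5034, 0.2138, 0.0531]
orientation: [0.065, 3.14, 0.001]
contact_force: [-1.4, 2.2, 3.8]
gripper_width: 0.001
```

Request:
apply_moves(increments=[{"dx": 0, "dy": 0.002, "dz": 0.002, "turn": 0, "fingers": 0}, {"dx": 0, "dy": 0.002, "dz": 0.004, "turn": 0, "fingers": 0}, {"dx": 0, "dy": 0.002, "dz": 0.006, "turn": 0, "fingers": 0}, {"dx": 0, "dy": 0.002, "dz": 0.007, "turn": 0, "fingers": 0}, {"dx": 0, "dy": 0.002, "dz": 0.007, "turn": 0, "fingers": 0}])

```text
time_s: 2.8
ee_pos: [0.5035, 0.2152, 0.0463]
orientation: [0.066, 3.14, 0.001]
contact_force: [-2.1, 0.6, 9.8]
gripper_width: 0.0008
```

```bash
python3 -c "
from h import *
to(.503,.2125,.045)
c=grab('side'); cv2.imwrite('pics/s3.png',cv2.resize(c['img'][180:260,150:270],None,fx=6,fy=6,interpolation=cv2.INTER_CUBIC))"
```

```text
t 2.8 p [0.5035 0.2152 0.0463] F [-2.09  0.61  9.79] w 0.0008 | dxyz [ 0.0004 -0.0027  0.0013] turn -0.0001 tilt [ 7.e-04  4.e-04 -1.e+00]
```

View pics/s3.png

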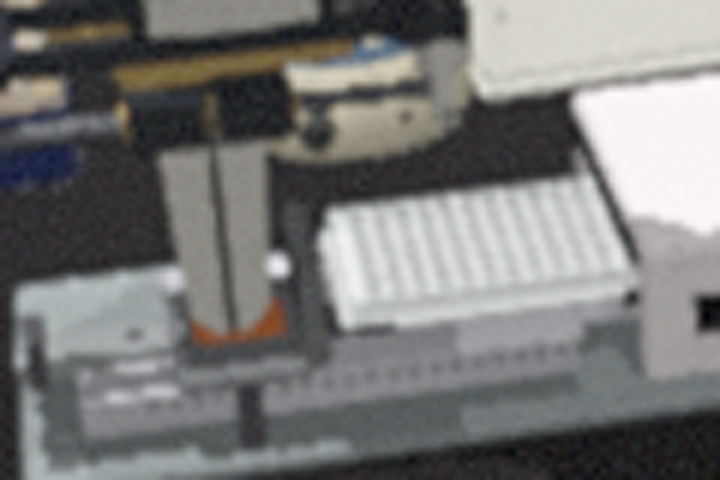

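The tips are on the orange button, at (235,330), which is bottomed out. The rest stands just to the right, at (300,270). Now I slide.

Request:
apply_moves(increments=[{"dx": 0, "dy": -0.003, "dz": 0.0015, "turn": 0, "fingers": 0}, {"dx": 0, "dy": -0.008, "dz": 0.0015, "turn": 0, "fingers": 0}, {"dx": 0, "dy": -0.015, "dz": 0.0015, "turn": 0, "fingers": 0}, {"dx": 0, "dy": -0.023, "dz": 0.0015, "turn": 0, "fingers": 0}, {"dx": 0, "dy": -0.031, "dz": 0.0015, "turn": 0, "fingers": 0}, {"dx": 0, "dy": -0.039, "dz": 0.0015, "turn": 0, "fingers": 0}, {"dx": 0, "dy": -0.047, "dz": 0.0015, "turn": 0, "fingers": 0}, {"dx": 0, "dy": -0.055, "dz": 0.0015, "turn": 0, "fingers": 0}, {"dx": 0, "dy": -0.06, "dz": 0.0015, "turn": 0, "fingers": 0}, {"dx": 0, "dy": -0.06, "dz": 0.0015, "turn": 0, "fingers": 0}])

```text
time_s: 3.85
ee_pos: [0.5009, 0.1546, 0.046]
orientation: [0.067, 3.139, 0.0]
contact_force: [-5.7, -0.4, 28.6]
gripper_width: 0.0006
```

```bash
python3 -c "
from h import *
to(.498,.099,.045)
c=grab('side'); cv2.imwrite('pics/s4.png',cv2.resize(c['img'][170:260,150:290],None,fx=5.5,fy=5.5,interpolation=cv2.INTER_CUBIC))"
```

```text
t 3.85 p [0.5009 0.1546 0.046 ] F [-5.68 -0.36 28.63] w 0.0006 | dxyz [ 0.0005 -0.0557  0.0009] turn -0.0008 tilt [ 1.4e-03  3.0e-04 -1.0e+00]
```

View pics/s4.png

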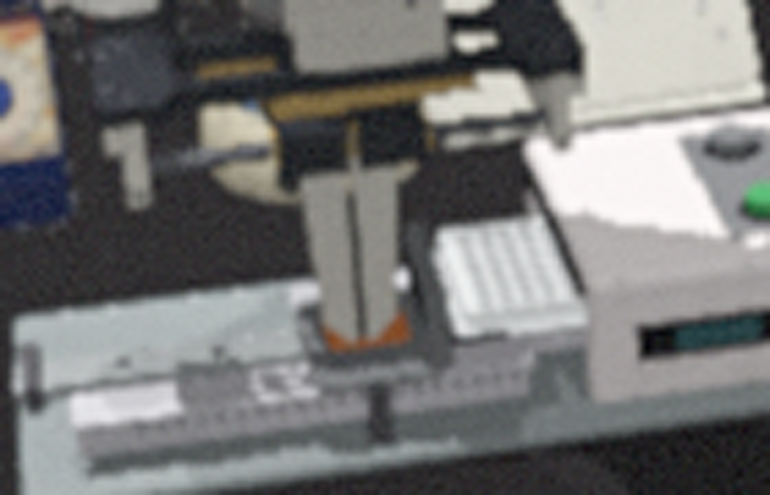

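Carriage is carried along with the button still down, tips at (360,340).

Request:
apply_moves(increments=[{"dx": 0, "dy": -0.003, "dz": -0.0005, "turn": 0, "fingers": 0}, {"dx": 0, "dy": -0.01, "dz": -0.0005, "turn": 0, "fingers": 0}, {"dx": 0, "dy": -0.018, "dz": -0.0005, "turn": 0, "fingers": 0}, {"dx": 0, "dy": -0.026, "dz": -0.0005, "turn": 0, "fingers": 0}, {"dx": 0, "dy": -0.034, "dz": -0.0005, "turn": 0, "fingers": 0}, {"dx": 0, "dy": -0.042, "dz": -0.0005, "turn": 0, "fingers": 0}, {"dx": 0, "dy": -0.048, "dz": -0.0005, "turn": 0, "fingers": 0}, {"dx": 0, "dy": -0.052, "dz": -0.0005, "turn": 0, "fingers": 0}, {"dx": 0, "dy": -0.055, "dz": -0.0005, "turn": 0, "fingers": 0}, {"dx": 0, "dy": -0.055, "dz": -0.0005, "turn": 0, "fingers": 0}])

```text
time_s: 4.9
ee_pos: [0.4985, 0.1014, 0.046]
orientation: [0.064, 3.139, 0.003]
contact_force: [-5.1, 4.5, 23.7]
gripper_width: -0.0001
```

```bash
python3 -c "
from h import *
to(.498,.097,.045)
c=grab('side'); cv2.imwrite('pics/s5.png',cv2.resize(c['img'][170:260,150:290],None,fx=5.5,fy=5.5,interpolation=cv2.INTER_CUBIC))"
```

```text
t 4.9 p [0.4985 0.1014 0.046 ] F [-5.05  4.51 23.68] w -0.0001 | dxyz [ 0.0003 -0.0044  0.001 ] turn 0.001 tilt [ 0.0015  0.0017 -1.    ]
```

Request:
apply_moves(increments=[{"dx": 0, "dy": -0.002, "dz": 0, "turn": 0, "fingers": 0}, {"dx": 0, "dy": -0.004, "dz": 0, "turn": 0, "fingers": 0}, {"dx": 0, "dy": -0.004, "dz": 0, "turn": 0, "fingers": 0}])

```text
time_s: 5.25
ee_pos: [0.4991, 0.0996, 0.0461]
orientation: [0.061, 3.138, 0.007]
contact_force: [-5.4, 10.9, 20.6]
gripper_width: 0.0005
```

```bash
python3 -c "
from h import *
to(.498,.097,.045)
c=grab('side'); cv2.imwrite('pics/s6.png',cv2.resize(c['img'][170:260,170:310],None,fx=5.5,fy=5.5,interpolation=cv2.INTER_CUBIC))"
```

```text
t 5.25 p [0.4991 0.0996 0.0461] F [-5.43 10.94 20.56] w 0.0005 | dxyz [ 0.001  -0.0027  0.0011] turn 0.0031 tilt [ 0.0033  0.0042 -1.    ]
```

View pics/s6.png

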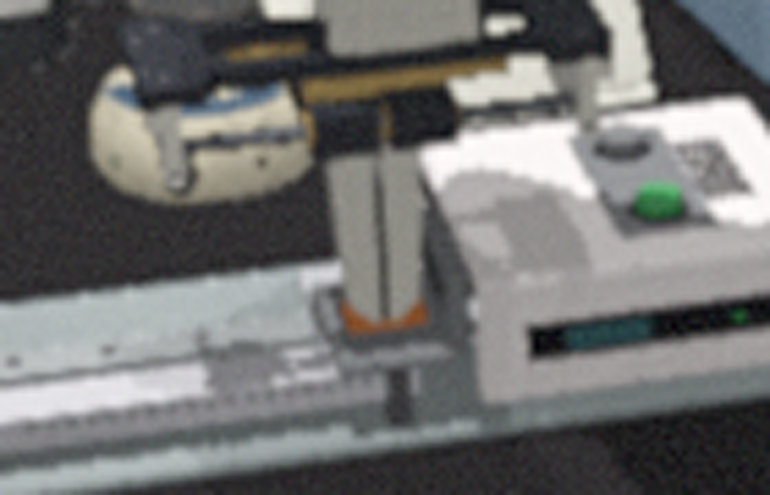

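The carriage is home against the housing, the tips at (385,315) still hold the button, and the lateral force has risen to 11 N with the motion blocked. I lift.

Request:
apply_moves(increments=[{"dx": 0, "dy": 0, "dz": -0.003, "turn": 0, "fingers": 0}, {"dx": 0, "dy": 0.001, "dz": -0.007, "turn": 0, "fingers": 0}, {"dx": 0, "dy": 0.002, "dz": -0.012, "turn": 0, "fingers": 0}, {"dx": 0, "dy": 0.003, "dz": -0.025, "turn": 0, "fingers": 0}, {"dx": 0, "dy": 0.003, "dz": -0.045, "turn": 0, "fingers": 0}, {"dx": 0, "dy": 0.003, "dz": -0.07, "turn": 0, "fingers": 0}, {"dx": 0, "dy": 0.003, "dz": -0.085, "turn": 0, "fingers": 0}, {"dx": 0, "dy": 0.003, "dz": -0.085, "turn": 0, "fingers": 0}])

```text
time_s: 6.1
ee_pos: [0.4993, 0.0989, 0.1313]
orientation: [0.067, 3.138, 0.001]
contact_force: [0.5, -0.5, -0.3]
gripper_width: 0.0005
```

```bash
python3 -c "
from h import *
to(.509,-.0235,.11)
c=grab('side'); m,Q=seg(c,(4,120,60),(18,255,255),(190,205,260,245));print(len(Q),Q.mean(0),np.percentile(Q[:,2],[10,50,90]))
cv2.imwrite('pics/s7.png',cv2.resize(c['img'][170:260,170:310],None,fx=5.5,fy=5.5,interpolation=cv2.INTER_CUBIC))"
```

```text
t 6.1 p [0.4993 0.0989 0.1313] F [ 0.45 -0.5  -0.26] w 0.0005 | dxyz [-0.0148 -0.1219  0.0213] turn -0.0009 tilt [ 3.e-03  5.e-04 -1.e+00]
130 [0.49295518 0.10125937 0.05152108] [0.04691876 0.05256983 0.05483658]
```

View pics/s7.png

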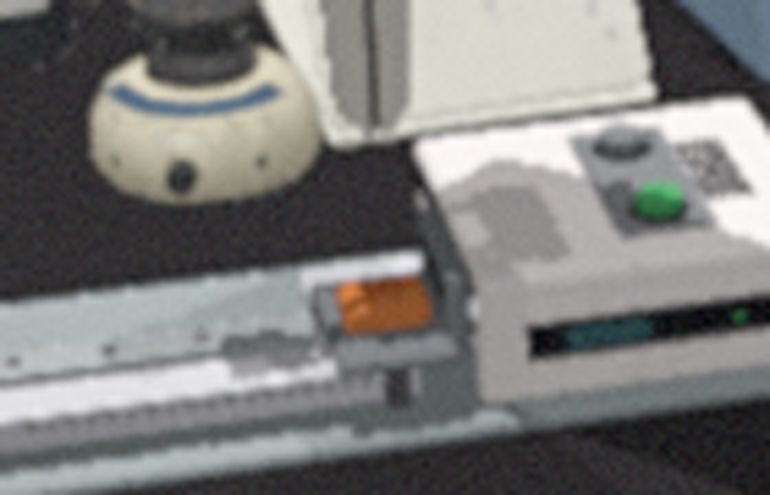

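The button is up, at (385,305), and its centre has moved about 112 mm (32 → 144 mm). Next is the green key.

Request:
apply_moves(increments=[{"dx": -0.003, "dy": -0.03, "dz": 0, "turn": 0, "fingers": 0}, {"dx": -0.008, "dy": -0.06, "dz": 0, "turn": 0, "fingers": 0}, {"dx": -0.012, "dy": -0.09, "dz": 0, "turn": 0, "fingers": 0}, {"dx": -0.0145, "dy": -0.112, "dz": 0.005, "turn": 0, "fingers": 0}, {"dx": -0.0148, "dy": -0.122, "dz": 0.02, "turn": 0, "fingers": 0}, {"dx": -0.0148, "dy": -0.122, "dz": 0.035, "turn": 0, "fingers": 0}, {"dx": -0.0148, "dy": -0.122, "dz": 0.04, "turn": 0, "fingers": 0}, {"dx": -0.0148, "dy": -0.122, "dz": 0.04, "turn": 0, "fingers": 0}])

```text
time_s: 6.95
ee_pos: [0.5073, -0.0233, 0.0884]
orientation: [-0.065, -3.138, 0.0]
contact_force: [-0.3, 0.6, -0.0]
gripper_width: 0.0003
```

```bash
python3 -c "
from h import *
to(.509,-.0235,.07)
c=grab('side')
cv2.imwrite('pics/s8.png',cv2.resize(c['img'][160:250,230:350],None,fx=6,fy=6,interpolation=cv2.INTER_CUBIC))"
```

```text
t 6.95 p [ 0.5073 -0.0233  0.0884] F [-0.29  0.61 -0.02] w 0.0003 | dxyz [-0.0018 -0.0002  0.0184] turn 0.0003 tilt [-0.0027 -0.     -1.    ]
```

View pics/s8.png

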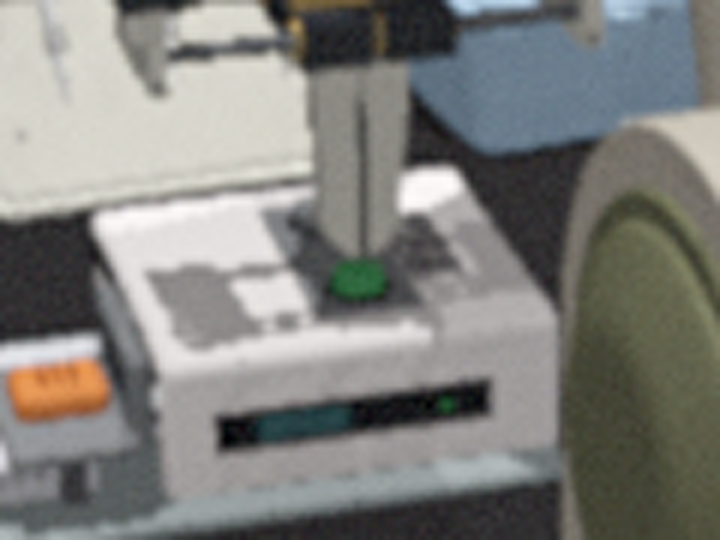

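The tips at (362,250) sit right above the green key at (358,278). I press, then release.

Request:
apply_moves(increments=[{"dx": -0.001, "dy": 0, "dz": 0.008, "turn": 0, "fingers": 0}, {"dx": -0.001, "dy": 0, "dz": 0.013, "turn": 0, "fingers": 0}, {"dx": -0.001, "dy": 0, "dz": 0.016, "turn": 0, "fingers": 0}, {"dx": -0.001, "dy": 0, "dz": 0.0185, "turn": 0, "fingers": 0}, {"dx": -0.001, "dy": 0, "dz": 0.0195, "turn": 0, "fingers": 0}, {"dx": -0.001, "dy": 0, "dz": 0.0195, "turn": 0, "fingers": 0}])

```text
time_s: 7.6
ee_pos: [0.5094, -0.0232, 0.0708]
orientation: [0.066, 3.14, 0.0]
contact_force: [-0.9, 0.6, 8.7]
gripper_width: 0.0003
```

Request:
apply_moves(increments=[{"dx": 0, "dy": 0, "dz": 0, "turn": 0, "fingers": 0}, {"dx": 0, "dy": 0, "dz": -0.006, "turn": 0, "fingers": 0}, {"dx": 0, "dy": 0, "dz": -0.02, "turn": 0, "fingers": 0}, {"dx": 0, "dy": 0, "dz": -0.05, "turn": 0, "fingers": 0}, {"dx": 0, "dy": 0, "dz": -0.09, "turn": 0, "fingers": 0}, {"dx": 0, "dy": 0, "dz": -0.12, "turn": 0, "fingers": 0}, {"dx": 0, "dy": 0, "dz": -0.12, "turn": 0, "fingers": 0}, {"dx": 0, "dy": 0, "dz": -0.12, "turn": 0, "fingers": 0}])

```text
time_s: 8.4
ee_pos: [0.5091, -0.0237, 0.1907]
orientation: [0.067, 3.139, -0.0]
contact_force: [0.0, 0.3, -0.8]
gripper_width: 0.0005
```

```bash
python3 -c "
from h import *
to(.509,-.0235,.07)
c=grab('side')
m,Q=seg(c,(4,120,60),(18,255,255),(190,205,260,245));print('orange',len(Q),Q.mean(0))
m,Q=seg(c,(45,100,40),(85,255,255),(270,190,310,218));print('green',len(Q),Q.mean(0),np.percentile(Q[:,2],90))
cv2.imwrite('pics/s9.png',c['img'])"
```

```text
t 8.4 p [ 0.5091 -0.0237  0.1907] F [ 0.01  0.25 -0.81] w 0.0005 | dxyz [0.0003 0.0002 0.1207] turn -0.0004 tilt [ 1.4e-03 -2.0e-04 -1.0e+00]
orange 128 [0.49436811 0.10085795 0.05208775]
green 47 [ 0.50668777 -0.02264286  0.07255355] 0.07569890201927842
```

View pics/s9.png

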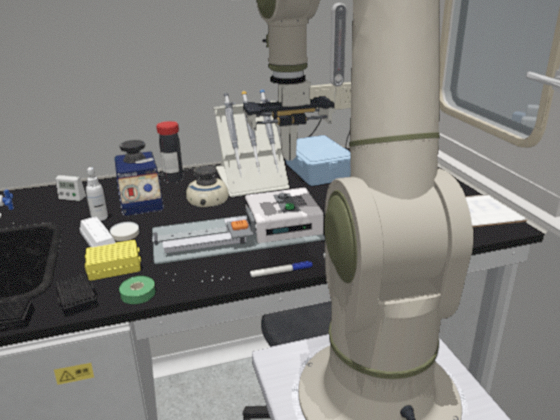

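The carriage is home with the button at (238,226). The green key is up at (289,206), the arm is clear, and the marker, tape and dish are where they were.

```bash
python3 -c "
from h import *
print(robot.finish_job())"
```

```text
the job is handed in; nothing more can be done
None
```

I slid the carriage home with the lock button held down, let it lock, then pressed and released the green start key. The job was handed in at about 8.5 s, and no verdict is reported.

- **Lock button:** it bottomed out at z ≈ 0.046 m and stayed down through the whole slide. The vertical force peaked at about 29 N among the readings taken, well above the 7.5 N spring, so I pressed harder than needed.
- **End stop:** motion was blocked and the lateral force rose to 11 N. After release the button was back at its starting height and about 112 mm from where it began. That matches about 32 mm of starting travel plus the rest to 144 mm.
- **Start key:** it bottomed out at z ≈ 0.071 m with 8.7 N. On the last check it was up again, with its top at about 75.7 mm.
- **Last picture:** the arm was clear with about zero force. The marker, tape and petri dish looked unmoved. The tip box was hidden behind the arm, and I took no measurement of the grey key or the plate after the carriage went in; I never moved the fingers onto either.
- **Disagreements:** the two cameras differed by 2–5 mm on the button and green key, and by about 8 mm on the grey key. The base edges also gave a reader x about 8 mm off from the keys and housing. I used the keys and housing, and every contact came where expected.

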